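Clamp the blue test panel in the rub-fastness tester

TASK

Get the rub tester ready for its next run: lay the blue test panel, coated side up, flat in the nest on the sloping deck, down against its lower stops and between its end stops. Swing the crimson clamp frame gently over until it lies fully down on the panel with its slotted tongue over the black twist knob, and only then turn the knob clockwise a quarter turn, until it clicks over into its locked position across the slot. Leave the other panels and everything else on the bench where they stand.

Things in the scene. Friction and masses are not known exactly. Their poses are not given: they have to be found in the camera images.
- tester: Rub-fastness tester, a fixed light-grey bench machine. Origin on the bench straight below the nest centre; x to its rear (away from the robot at yaw 0), y to its left. Left part: casing with a sloping steel deck, y -215 to +115 mm, x -105 to +105 mm, rising at 25 degrees from 46 mm high in front to 144 mm at the rear.
- housing_corner (a point): Right part of the tester: the drive housing. This point is the front left corner of its sloping console, 165 mm above the bench (tester frame 20, -215, 165 mm). The housing spans tester y -460 to -215 mm, x +20 to +260 mm, 242 mm high; squeeze rollers on its right side reach y = -520 mm, 230 mm high.
- rub_arm_tip (a point): Tip of the dark steel rubbing arm, fixed, parked tipped up: a 18 mm bar from the housing's left face (tester frame 75, -222, 170 mm) to this point (75, -176, 306 mm), where a steel head 32 mm thick and about 65 mm long lies across, reaching y = -150 mm.
- deck: The sloping deck, fixed to the tester. Origin: centre of the panel nest (black rubber) on its surface, 95 mm above the bench. x points up the slope (25 degrees above level), y to the left along it, z square out of the deck, leaning 25 degrees from vertical to the tester's front. Panel fully home: its 110 mm side along y, its centre at x about -0.5 mm, y within 3 mm, its underside on z = 0.
- lower_stop (a point): Top of the face of the left of two brass lower stops, which the panel's lower long edge rests on: faces at deck x = -30.5 mm, y = 31 to 49 and -49 to -31 mm, 7 mm high, 6 mm thick. Between them, and at the panel's upper edge, nothing stands. The panel may stay where it is put on the slope rather than slide, so put it down at the stops.
- end_stop (a point): Top of the face of the left of two brass end stops: faces at deck y = +58 and -58 mm, x = -13 to 13 mm, 7 mm high, 5 mm thick. The 110 mm panel goes between them.
- panel_blue: The panel to mount: flat rigid board 110 x 60 x 10 mm, 0.1 kg, bright blue coating on the upper face, lying flat on the bench, blue side up. Origin: centre of its underside; x along the 110 mm length, y along the 60 mm width, z up. Either end may go to the left.
- panel_yellow: Bystander: a panel of the same size with a yellow coating. Leave it alone.
- panel_white: Bystander: a panel of the same size with a white coating. Leave it alone.
- clamp (a joint): Hinge angle of the crimson clamp frame (rad): 0 = lying fully down over the nest, parallel to the deck; grows as it opens, up and over to the left. Starts standing open, between 1.7 and 2.2; stop at 2.3. The hinge is stiff (0.32 N m): the frame stays at any angle and takes some 2 to 3 N at the tongue to move, so it must be pressed or led fully home.
- clamp_hinge (a point): Point on the clamp frame's hinge axis, at its middle: deck frame (0, 73, 15) mm; the axis runs along deck x. The frame is an 8 mm plate, at z = 11 to 19 mm when shut (1 mm above the panel), with a window in it, 88 mm wide (x = -44 to 44) to 136 mm from the hinge, then a 48 mm wide tongue (x = -24 to 24) that ends 211 mm from the hinge. Brackets reach deck y = 84 mm, z = 22 mm.
- clamp_tongue (a point): Middle of the tongue's solid end, 198 mm from the hinge axis, at half thickness: deck frame x = 0, y = 73 - 198 cos a, z = 15 + 198 sin a mm at angle a. The solid end reaches 8 mm inward and 13 mm outward; inward of it is the 20 mm wide, 54 mm long slot for the knob. The tongue can be pinched across its 48 mm width (along deck x) and turns between the finger pads as it swings.
- knob (a joint): Angle of the twist knob (rad): 0 = unlocked, its bar along the slot (deck y); turns clockwise, looking down on the deck, to a stop at 1.57 = locked, bar across the slot (deck x). A spring detent, up to about 0.12 N m: before 0.8 it springs back to 0, past 0.8 it clicks over and springs on to the stop by itself when let go.
- knob_grip (a point): Middle of the knob's grip bar, on the turning axis, which is square to the deck: deck frame (0, -89.5, 34) mm. The bar is black with a white mark on top, 46 mm long, 14 mm thick, 24 mm high (22 to 46 mm above the deck).
- weight: Bystander: steel loading weight, 54 mm across, 54 mm high. Origin under its centre.
- beaker: Bystander: glass beaker, 64 mm across, 80 mm high. Origin under its centre.
- bottle: Bystander: white bottle with a blue cap, 60 mm across, 160 mm high. Origin under its centre.
- brush: Bystander: blue-handled brush, about 140 mm long, lying in the green tray.
- tray: Bystander: green open tray 120 x 170 x 50 mm. Origin under its centre.

How it is judged (in metres and radians):
On the way, in this order (a step that is already met when the one before it is completed fails the run):
1. the blue panel lies in its nest, let go, with the clamp frame still open (distance between panel_blue and deck below 0.008 m and z of panel_blue in the frame of deck below 0.003 m and angle between the x axis of panel_blue and the y axis of deck, either way round below 0.08 rad and angle between the z axis of panel_blue and the z axis of deck, either way round below 0.05 rad and contact force between the fingers and panel_blue below 0.1 N and value of joint clamp above 0.8 rad), for 0.2 s.
2. the clamp frame lies fully down over the panel, the knob not yet turned (value of joint clamp below 0.03 rad and value of joint knob below 0.5 rad and distance between panel_blue and deck below 0.008 m), for 0.1 s.
At the end, for the whole second after the job is handed in: The blue panel rests flat in the nest (centre within 8 mm of the nest's centre, not more than 3 mm off the deck, square to it within 0.08 rad), the clamp frame is fully down (joint under 0.03 rad), and the knob is locked (past 1.4 rad) (distance between panel_blue and deck below 0.008 m and z of panel_blue in the frame of deck below 0.003 m and angle between the x axis of panel_blue and the y axis of deck, either way round below 0.08 rad and angle between the z axis of panel_blue and the z axis of deck, either way round below 0.05 rad and value of joint clamp below 0.03 rad and value of joint knob above 1.4 rad and linear speed of panel_blue below 0.02 m/s); the robot touches nothing.
It fails at once if the knob is turned past its click while the clamp frame is not yet down (value of joint knob above 0.8 rad and value of joint clamp above 0.1 rad).
It fails at once if the clamp frame is slammed (faster than 4 rad/s) (velocity of joint clamp below -4 rad/s).
It fails at once if another panel or another thing on the bench is moved by more than 25 mm (distance of any of panel_yellow, panel_white, weight, beaker, bottle, brush, tray from where it was at the start of the episode above 0.025 m).
It also fails if it takes over 61 s, if anything falls off the work surface, if the arm or the gripper's body presses on something with over 40 N, if the wrist force passes 120 N, or if a joint passes its speed limit or range.

ROBOT

A 6-joint arm with a two-finger parallel gripper is mounted at the origin on the work surface. World frame = base frame: x ahead of the robot, y to its left, z up, the work surface at z = 0. Lengths are in mm, angles in rad, forces in N, time in s.
With the tool pointing down it reaches from about 350 to 850 mm from the base axis. Payload 8.1 kg.
Tool frame: the origin (TCP) lies on the mounting face of the last link; the fingertips stand 186 mm ahead of it and the grasp point (between the pads) lies 167 mm ahead of it; z points along the fingers, y is the line along which they close (so a half turn about z gives the same grasp; the last joint's range is limited). The gripper opens to 93 mm and grips with 3 to 60 N. Pads are 15 mm wide; open, the fingers measure 128 mm over their backs; the gripper's body (75 mm by 188 mm) begins 65 mm behind the grasp point.
Start: joints at [-1.211, 0.13, 1.488, -0, 1.523, -0.085], TCP at [258.187, -541.615, 404.735] pointing down, gripper open.
Joint ranges: [-2.96, 2.96], [-0.89, 2.26], [0.02, 2.5], [-1.34, 4.48], [0, 2.73], [-2.66, 2.66]. Speed limits (rad/s): [2.39, 2.39, 2.79, 3.14, 3.14, 3.14].

INTERFACE

Orientations are given as a 3x3 rotation matrix whose columns are the frame's x, y, z axes.
In Python, from plant import arm gives the robot as it stands. Calls block until the motion is done:
- arm.goto(position, orientation): joint-space move of the TCP to a pose.
- arm.servo_line(position, rot=None, velocity=150, force_limit=None): straight line of the TCP; rot=None keeps the orientation; velocity is the mean speed in mm/s. With force_limit (N) it stops when the force on the tool has changed by that much, and returns True; else False.
- arm.set_joints(angles): joint-space move.
- arm.grip(opening): finger opening in mm; the grip force is fixed at half the most; returns when the fingers have stopped.
- arm.wait(seconds).
- arm.solve_ik(position, orientation): joint angles nearest the present ones, or None.
- arm.sense(): the state.
- arm.capture(name): name is "scene" or "top" or "wrist"; returns (picture, depth): 384x512x3 uint8, red, green, blue; 384x512 float32, mm along the optical axis (not along the pixel's ray), 0 where there is no reading.
- arm.camera_model(name): a dict with "fx", "fy", "cx", "cy" (pixels), "D" ([k1, k2, p1, p2, k3] as OpenCV has them; the pictures are not rectified), "R" (3x3) and "t" (3): a world point X has camera coordinates R X + t. Camera axes: x right, y down, z forward; pixel columns grow to the right and rows downward; lengths in mm; the calibration is good to about 2 mm. A picture is of the moment at which its call begins: read the wrist's pose just before it. camera_model takes no time and is no camera call; for the wrist camera it gives the pose at the moment of the call.
A pose or a line that the arm cannot do raises arm.IKError and nothing moves.
- arm.finish_job(): hands the job in; it is judged then, once.
Trained networks look in the newest picture that a camera, given by its name, has taken for a name from the list of things; names that differ only in an ending like _2 or _b are one class to them, and where a whole thing is asked for, a point or a joint stands for the part that bears it (a point fixed in the world has none). Each returns a list of dicts, best first, with "score" (0 to 1); they miss things now and then, are a little off and sometimes report something else, mostly with a low value. They report only what shows in the picture. A call takes as long as a camera call.
- arm.recognise(camera, thing): "centre" ([x, y, z] in mm, in world coordinates, good to about 4 mm: the middle of the surface that is visible of it).
- arm.silhouettes(camera, thing): "pixels" (384x512 bool, what is visible of it).
- arm.place_of(camera, thing): "centre" ([x, y, z] in mm, in world coordinates, good to about 4 mm: a listed point, or the origin of a listed thing).
The state is a dict: "time_s": time; "joints": joint angles; "dq": joint speeds; "tau": joint torques, N m; "tcp_pos": TCP position; "tcp_rot": TCP orientation; "wrist_force": force on the tool from outside, world axes, zero at the start; "moment": the same for the moment, N m; "grip_width": finger opening in mm; "grasp_force": force on a finger pad.
Only numpy, scipy, OpenCV 4.12 (cv2) and the standard library are available. Lean on these libraries where they do the work, as an engineer would, in place of code of your own. Each camera call takes 0.05 s, during which the arm holds its last target. There are 200 camera calls.

## Working session

There is one attempt and no reset: what is moved stays moved. The work goes in short steps, each a Python script; the robot and the scene stay as the last script left them, time stands still between calls to the robot, and variables do not carry over. Pictures are saved under pics/ and viewed, at most 10 in all, crops included, and the job is handed in when it is done.

```bash
ls; mkdir -p pics
python3 - <<'E'
from plant import arm
import cv2, numpy as np
for c in ("scene","top"):
    p,d=arm.capture(c); cv2.imwrite(f"pics/{c}0.png",p[:,:,::-1])
    m=arm.camera_model(c); print(c,np.round(-m["R"].T@m["t"]),np.round(m["R"][2],2))
    for t in "tester housing_corner rub_arm_tip deck lower_stop end_stop panel_blue panel_yellow panel_white clamp_hinge clamp_tongue knob_grip weight beaker bottle tray".split():
        r=arm.place_of(c,t); print(t,[(np.round(x["centre"]).tolist(),round(x["score"],2)) for x in r[:2]])
print(arm.sense()["time_s"])
E
```

```text
pics
plant.py
scene [1026.  646.  816.] [-0.42 -0.67 -0.61]
tester [([625.0, 16.0, 3.0], 0.95)]
housing_corner [([659.0, -198.0, 164.0], 0.95)]
rub_arm_tip []
deck [([628.0, 19.0, 91.0], 0.72)]
lower_stop [([592.0, 53.0, 87.0], 0.72)]
end_stop [([619.0, 73.0, 97.0], 0.82)]
panel_blue [([383.0, -278.0, 1.0], 0.59)]
panel_yellow [([419.0, 235.0, 1.0], 0.79), ([708.0, -155.0, 306.0], 0.42)]
panel_white []
clamp_hinge [([622.0, 89.0, 111.0], 0.85)]
clamp_tongue [([536.0, 148.0, 273.0], 0.98)]
knob_grip [([619.0, -70.0, 127.0], 0.52), ([465.0, -442.0, 0.0], 0.46)]
weight [([417.0, 65.0, -2.0], 0.74)]
beaker [([408.0, -79.0, -6.0], 0.73), ([457.0, -450.0, 7.0], 0.32)]
bottle [([744.0, 308.0, 3.0], 0.9)]
tray [([707.0, -157.0, 303.0], 0.71), ([469.0, -444.0, 3.0], 0.63)]
top [ 307.  -44. 1682.] [ 0.19 -0.02 -0.98]
tester [([625.0, 14.0, -1.0], 0.92)]
housing_corner [([656.0, -203.0, 164.0], 0.98)]
rub_arm_tip [([714.0, -156.0, 303.0], 0.91)]
deck [([627.0, 16.0, 97.0], 0.63)]
lower_stop [([595.0, 54.0, 88.0], 0.91)]
end_stop [([621.0, 73.0, 99.0], 0.9)]
panel_blue [([384.0, -280.0, -2.0], 0.84)]
panel_yellow [([425.0, 233.0, -2.0], 0.6)]
panel_white [([551.0, 350.0, -0.0], 0.86)]
clamp_hinge [([618.0, 86.0, 110.0], 0.56)]
clamp_tongue [([536.0, 154.0, 274.0], 0.65)]
knob_grip [([618.0, -71.0, 128.0], 0.44)]
weight [([419.0, 68.0, -1.0], 0.56)]
beaker [([407.0, -80.0, 1.0], 0.51)]
bottle [([742.0, 308.0, 4.0], 0.8), ([403.0, -81.0, 2.0], 0.32)]
tray [([469.0, -452.0, 1.0], 0.79)]
1.7
```

View pics/scene0.png

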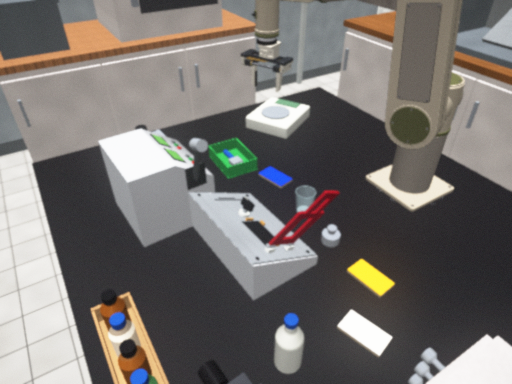

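View pics/top0.png

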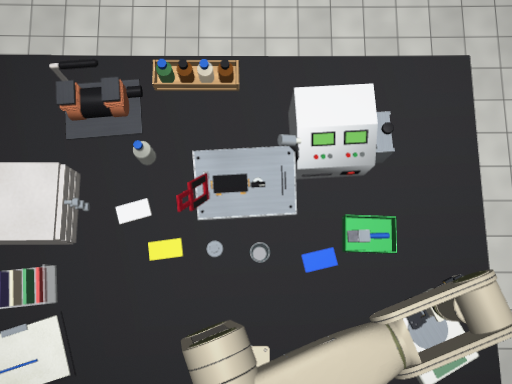

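The scene view shows the tester in mid-bench with the crimson frame standing open to the left. In the top view the blue panel is at about px (320,260), the nest at (230,183), the knob at (258,183), and the tray well right of the panel. These agree with the network positions. Next I'll fit the tester pose and move to a wrist view over the panel.

```bash
cat > h.py <<'E'
from plant import arm
import cv2, numpy as np, json
from scipy.optimize import least_squares
c,s=np.cos(np.radians(25)),np.sin(np.radians(25))
Rd=np.array([[c,0,-s],[0,1,0],[s,0,c]])
def d2t(p): return Rd@np.array(p,float)+[0,0,95]
REF=dict(tester=np.zeros(3),housing_corner=np.array([20,-215,165.]),rub_arm_tip=np.array([75,-176,306.]),deck=d2t([0,0,0]),
 lower_stop=d2t([-30.5,40,7]),end_stop=d2t([0,58,7]),clamp_hinge=d2t([0,73,15]),knob_grip=d2t([0,-89.5,34]))
def rz(a): return np.array([[np.cos(a),-np.sin(a),0],[np.sin(a),np.cos(a),0],[0,0,1]])
def fit(obs):   # obs: list of (name, xyz)
    f=lambda q:np.concatenate([(rz(q[2])@REF[n]+[q[0],q[1],0]-p)[:2] for n,p in obs])
    return least_squares(f,[625,16,0.],loss="soft_l1",f_scale=4)
def project(cam,P):
    r,_=cv2.Rodrigues(cam["R"]); K=np.array([[cam["fx"],0,cam["cx"]],[0,cam["fy"],cam["cy"]],[0,0,1]])
    return cv2.projectPoints(np.array(P,float).reshape(-1,1,3),r,np.array(cam["t"],float),K,np.array(cam["D"],float))[0][:,0]
def onplane(cam,px,n,d):  # intersect pixel rays with plane n.X=d
    K=np.array([[cam["fx"],0,cam["cx"]],[0,cam["fy"],cam["cy"]],[0,0,1]])
    u=cv2.undistortPoints(np.array(px,float).reshape(-1,1,2),K,np.array(cam["D"],float))[:,0]
    R,t=np.array(cam["R"]),np.array(cam["t"]); o=-R.T@t
    v=np.c_[u,np.ones(len(u))]@R
    return o+v*((d-o@n)/(v@n))[:,None]
def panel(camname,name="panel_blue"):
    cam=arm.camera_model(camname); sil=arm.silhouettes(camname,name)
    m=sil[0]["pixels"].astype(np.uint8)
    k=max(cv2.findContours(m,cv2.RETR_EXTERNAL,cv2.CHAIN_APPROX_NONE)[0],key=cv2.contourArea)[:,0]
    P=onplane(cam,k,np.array([0,0,1.]),10)[:,:2].astype(np.float32)
    (x,y),(w,h),a=cv2.minAreaRect(P)
    if w<h: a+=90; w,h=h,w
    a=(a+90)%180-90
    return x,y,np.radians(a),w,h,sil[0]["score"]
class Deck:
    def __init__(self,q): self.R=rz(q[2])@Rd; self.o=np.array([q[0],q[1],95.])
    def p(self,v): return self.R@np.array(v,float)+self.o
    def inv(self,P): return self.R.T@(np.array(P)-self.o)
def tool(x_close,zdir):   # rotation with closing line y and tool axis z
    z=np.array(zdir,float);z/=np.linalg.norm(z);y=np.array(x_close,float);y-=z*(y@z);y/=np.linalg.norm(y)
    return np.c_[np.cross(y,z),y,z]
def tcp(grasp,R,off=167): return np.array(grasp)-off*R[:,2]
def bestR(g,R,off=167):   # choose half turn with smaller |j6|
    out=[]
    for R2 in (R,R@np.diag([-1,-1,1.])):
        q=arm.solve_ik(tcp(g,R2,off),R2)
        if q is not None: out.append((abs(q[5]),R2,q))
    out.sort(key=lambda t:t[0]); return out[0][1:]
E
python3 - <<'E'
from h import *
obs=[("tester",[625,16,3]),("housing_corner",[659,-198,164]),("deck",[628,19,91]),("lower_stop",[592,53,87]),("end_stop",[619,73,97]),("clamp_hinge",[622,89,111]),("knob_grip",[619,-70,127]),
("tester",[625,14,-1]),("housing_corner",[656,-203,164]),("rub_arm_tip",[714,-156,303]),("deck",[627,16,97]),("lower_stop",[595,54,88]),("end_stop",[621,73,99]),("clamp_hinge",[618,86,110]),("knob_grip",[618,-71,128])]
r=fit(obs); print(r.x,np.round(r.fun.reshape(-1,2),1).tolist())
D=Deck(r.x); t=D.inv([536,151,273.5]); print("tongue deck",t,"a",np.arctan2(t[2]-15,73-t[1]), np.hypot(t[2]-15,73-t[1]))
x,y,a,w,h,sc=panel("top"); print("panel",x,y,a,w,h,sc)
print(arm.camera_model("wrist")["t"],np.round(arm.camera_model("wrist")["R"]@arm.sense()["tcp_rot"],2))
R,q=bestR([x,y,120],tool([-np.sin(a),np.cos(a),0],[0,0,-1])); print(q)
arm.goto(tcp([x,y,120],R),R)
p,d=arm.capture("wrist"); cv2.imwrite("pics/w1.png",p[:,:,::-1]); print("wrist panel",panel("wrist"))
print(arm.sense()["time_s"])
E
```

```text
[6.27143515e+02 1.57743725e+01 5.27738903e-02] [[2.1, -0.2], [-0.5, 0.1], [-0.9, -3.2], [2.5, 1.1], [2.1, 0.5], [-5.0, -0.7], [-1.5, -4.4], [2.1, 1.8], [2.5, 5.1], [-2.7, -0.0], [0.1, -0.2], [-0.5, 0.1], [0.1, 0.5], [-1.0, 2.3], [-0.5, -3.4]]
tongue deck [ -0.58695753 139.84512928 197.22666133] a 1.9223798809562114 194.1000448412384
panel 381.813232421875 -281.56964111328125 -1.3598870345947192 113.0599136352539 62.81705856323242 0.79
[-600.17146907  -30.98353611  391.11339704] [[-0.    1.    0.  ]
 [-0.97  0.   -0.26]
 [-0.26 -0.    0.97]]
[-7.43557736e-01 -1.24053963e-01  1.96297269e+00 -4.44089210e-16
  1.30267393e+00 -9.54467028e-01]
wrist panel (381.5872497558594, -280.4402160644531, np.float64(-1.3434276171488366), 111.18003845214844, 60.7756233215332, 0.92)
3.0333
```

View pics/w1.png

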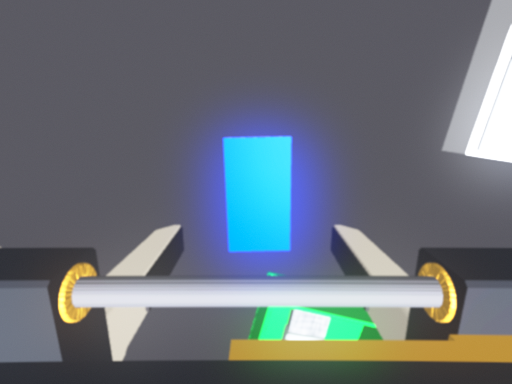

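The wrist view shows the blue panel upright at px (225–291, 137–251), clear between the fingers. Its measured size of 111 x 61 mm matches the spec. Before grasping I'll take one wrist look at the nest to refine the tester pose.

Run:
```python
from h import *
D=Deck([627.1,15.8,0.0528])
cam=arm.camera_model("wrist"); st=arm.sense(); C=-cam["R"].T@cam["t"]; print("cam in tool",np.array(st["tcp_rot"]).T@(C-st["tcp_pos"]))
g=D.p([0,0,170])
for sgn in (1,-1):
    R=tool(sgn*D.R[:,0],-D.R[:,2]); q=arm.solve_ik(tcp(g,R),R); print(sgn,R[:,0]@D.R[:,1],None if q is None else np.round(q,2))
    for ang in (0,-np.pi/2): # knob: clockwise turn seen from above deck
        y=np.cos(ang)*D.R[:,0]+np.sin(ang)*D.R[:,1]
        Rk=tool(sgn*y,-D.R[:,2]); qk=arm.solve_ik(tcp(D.p([0,-89.5,43]),Rk),Rk); print("  knob",ang,None if qk is None else np.round(qk,2))
R,q=bestR(g,tool(D.R[:,0],-D.R[:,2]))
print("chosen camside",R[:,0]@D.R[:,1])
print("via",arm.solve_ik(tcp([430,-200,300],R),R) is not None)
```

```text
cam in tool [70.93326128 -0.46447732 19.27407375]
1 1.0 [-0.12 -0.42  2.03  0.08  1.11 -0.19]
  knob 0 [-0.29 -0.11  1.99  0.19  0.86 -0.43]
  knob -1.5707963267948966 [-0.29 -0.11  1.99  0.19  0.86  1.14]
-1 -1.0 None
  knob 0 None
  knob -1.5707963267948966 [-0.29 -0.11  1.99  0.19  0.86 -2.  ]
chosen camside 1.0
via True
```

Run:
```python
from h import *
D=Deck([627.1,15.8,0.0528])
R=tool(D.R[:,0],-D.R[:,2])
arm.goto(tcp(D.p([0,-10,150]),R),R)
p,d=arm.capture("wrist"); cam=arm.camera_model("wrist"); np.savez("deckcam.npz",p=p,d=d,**cam)
for t in ("deck","lower_stop","end_stop","clamp_hinge","knob_grip","clamp_tongue"):
    r=arm.place_of("wrist",t); print(t,[(np.round(D.inv(x["centre"]),1).tolist(),round(x["score"],2)) for x in r[:2]])
o=p[:,:,::-1].copy()
L=[[-30.5,y,7] for y in(31,49,-31,-49)]+[[x,y,7] for x in(-13,13) for y in(58,-58)]+[[x,-89.5+y,46] for x in(-7,7) for y in (-23,23)]
for u in project(cam,[D.p(v) for v in L]): cv2.circle(o,tuple(int(round(k)) for k in u),3,(255,0,255),1)
cv2.imwrite("pics/w2.png",cv2.resize(o,(800,600))); print(arm.sense()["time_s"])
```

```text
deck [([1.3, 0.2, 1.1], 0.92), ([-225.9, 64.9, -0.2], 0.69)]
lower_stop [([-31.8, 35.6, 4.6], 0.75)]
end_stop [([3.2, 62.2, 12.0], 0.83)]
clamp_hinge [([0.9, 73.0, 11.9], 0.83), ([-1.4, -87.3, 36.3], 0.59)]
knob_grip [([-0.5, -89.0, 37.4], 0.75)]
clamp_tongue []
4.7167
```

View pics/w2.png

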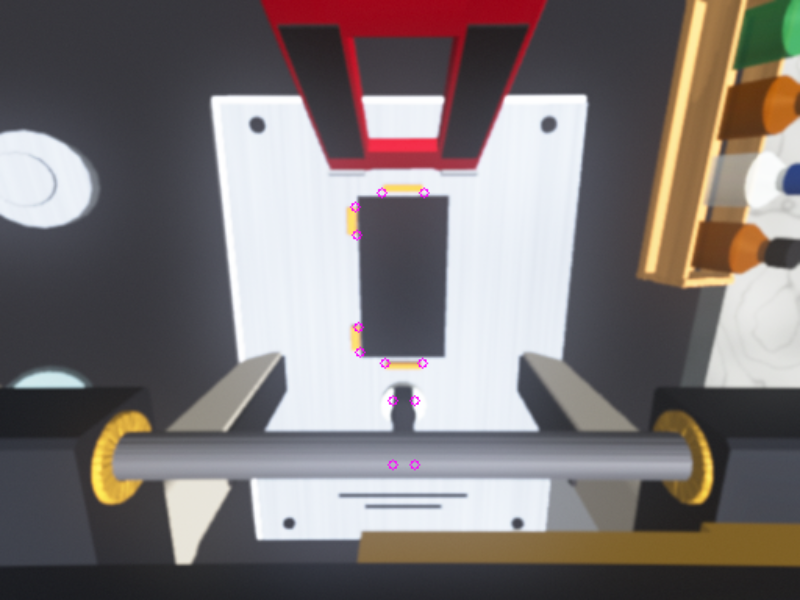

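The projected marks fall on the brass stops (upscaled picture: end stops at y≈188 and 365, lower stops at x≈355), so the fit is good to about 1 mm. Now pick and place.

```bash
cat >> h.py <<'E'
D=Deck([627.4,15.8,0.0528])
Rn=tool(D.R[:,0],-D.R[:,2])
E
python3 - <<'E'
from h import *
x,y,a=381.6,-280.4,-1.3434
R,q=bestR([x,y,120],tool([-np.sin(a),np.cos(a),0],[0,0,-1]))
arm.goto(tcp([x,y,110],R),R)
arm.capture("wrist"); m=panel("wrist"); print("again",m)
if abs(m[3]-110)<3 and abs(m[4]-60)<3 and np.hypot(m[0]-x,m[1]-y)<4:
    x,y=(x+m[0])/2,(y+m[1])/2
arm.servo_line(tcp([x,y,35],R),velocity=150)
print(arm.servo_line(tcp([x,y,21.5],R),velocity=50,force_limit=10))
arm.grip(50); st=arm.sense(); print(st["grip_width"],st["grasp_force"],st["tcp_pos"][2]-167)
zo=st["tcp_pos"][2]-167; json.dump(zo,open("zo.json","w"))
arm.servo_line(tcp([x,y,190],R),velocity=250)
arm.goto(tcp(D.p([1.5,0,110]),Rn),Rn)
st=arm.sense(); print(st["grip_width"],st["grasp_force"],st["time_s"])
p,d=arm.capture("wrist"); cv2.imwrite("pics/w3.png",cv2.resize(p[:,:,::-1],(800,600)))
E
```

```text
again (382.5238342285156, -280.52349853515625, np.float64(-1.3477824680976045), 111.39654541015625, 62.15739440917969, 0.9)
False
59.571738457720805 30.000194013118744 21.5986326269323
59.62353584436153 29.99974697828293 10.0167
```

View pics/w3.png

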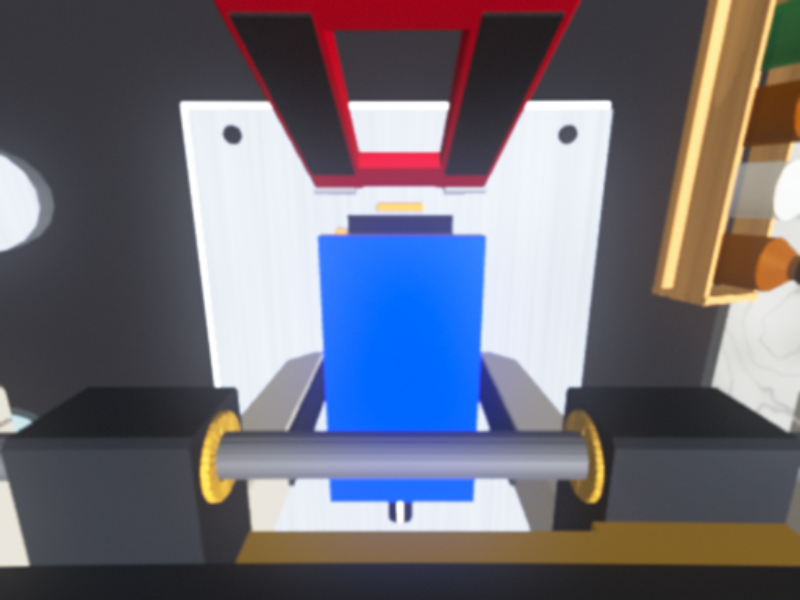

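The panel is held square: its left edge is at y≈235 and its right edge at y≈501 in the upscaled picture. From those edges I'll compute the offset along y, correct it and put the panel down.

Run:
```python
from h import *
zo=json.load(open("zo.json")); cam=arm.camera_model("wrist")
n=D.R[:,2]; P=onplane(cam,np.array([[402,235],[402,501],[320,236],[484,236]])*.64,n,n@D.p([0,0,110-zo+10]))
e=[D.inv(q) for q in P]; print(np.round(e,1)); 
dy=(e[0][1]+e[1][1])/2; L=e[0][1]-e[1][1]; print("dy",dy,"len",L)
if abs(L-110)>4 or abs(dy)>4: dy=0
yy=-dy; 
arm.servo_line(tcp(D.p([1.5,yy,zo+6]),Rn),velocity=120)
print(arm.servo_line(tcp(D.p([1.5,yy,zo-3]),Rn),velocity=20,force_limit=4), D.inv(np.array(arm.sense()["tcp_pos"])+167*Rn[:,2])-[0,0,zo])
zc=D.inv(np.array(arm.sense()["tcp_pos"])+167*Rn[:,2])[2]
print(arm.servo_line(tcp(D.p([-4,yy,zc+.3]),Rn),velocity=15,force_limit=4), D.inv(np.array(arm.sense()["tcp_pos"])+167*Rn[:,2])-[0,0,zo])
print(arm.sense()["wrist_force"],arm.sense()["time_s"])
```

```text
[[  1.3  54.   98.4]
 [  1.3 -56.5  98.4]
 [-27.8  53.7  98.4]
 [ 30.5  53.6  98.4]]
dy -1.220983170895348 len 110.47817908555203
True [ 2.11242055  1.17557091 -0.13927419]
True [-0.99230247  1.21013628 -0.04372124]
[1.04840065 0.52084148 2.5547351 ] 11.5583
```

Run:
```python
from h import *
zo=json.load(open("zo.json"))
arm.grip(78)
arm.servo_line(tcp(D.p([-.8,1.2,60]),Rn),velocity=120)
arm.servo_line(tcp(D.p([0,0,150]),Rn),velocity=250)
p,d=arm.capture("wrist"); cam=arm.camera_model("wrist"); o=p[:,:,::-1].copy()
sil=arm.silhouettes("wrist","panel_blue")[0]["pixels"].astype(np.uint8)
k=max(cv2.findContours(sil,0,1)[0],key=cv2.contourArea)[:,0]; n=D.R[:,2]
P=np.array([D.inv(q) for q in onplane(cam,k,n,n@D.p([0,0,10]))])[:,:2].astype(np.float32); print("panel rect deck",cv2.minAreaRect(P))
z=np.zeros(3); 
K=np.array([[cam["fx"],0,cam["cx"]],[0,cam["fy"],cam["cy"]],[0,0,1]])
Y,X=np.nonzero(cv2.erode(sil,np.ones((7,7)))*(d>0)); u=cv2.undistortPoints(np.c_[X,Y].astype(float).reshape(-1,1,2),K,np.array(cam["D"],float))[:,0]
Q=((np.c_[u,np.ones(len(u))]*d[Y,X][:,None]-cam["t"])@cam["R"]-D.o)@D.R
f=np.linalg.lstsq(np.c_[Q[:,:2],np.ones(len(Q))],Q[:,2],rcond=None)[0]; print("top plane slope,z",f)
cv2.imwrite("pics/w4.png",cv2.resize(o,(800,600)))
for cn in("scene","top"):
    arm.capture(cn); r=arm.place_of(cn,"clamp_tongue"); print([(np.round(D.inv(x["centre"]),1),x["score"]) for x in r[:1]])
print(arm.sense()["time_s"])
```

```text
panel rect deck ((-2.464353561401367, 2.216033935546875), (60.767330169677734, 110.78608703613281), 0.27614927291870117)
top plane slope,z [-2.73165015e-03  1.39982915e-03  9.76347661e+00]
[(array([ -2. , 133.9, 199.4]), 0.78)]
[(array([ -3.3, 142.5, 196.3]), 0.65)]
13.3917
```

View pics/w4.png

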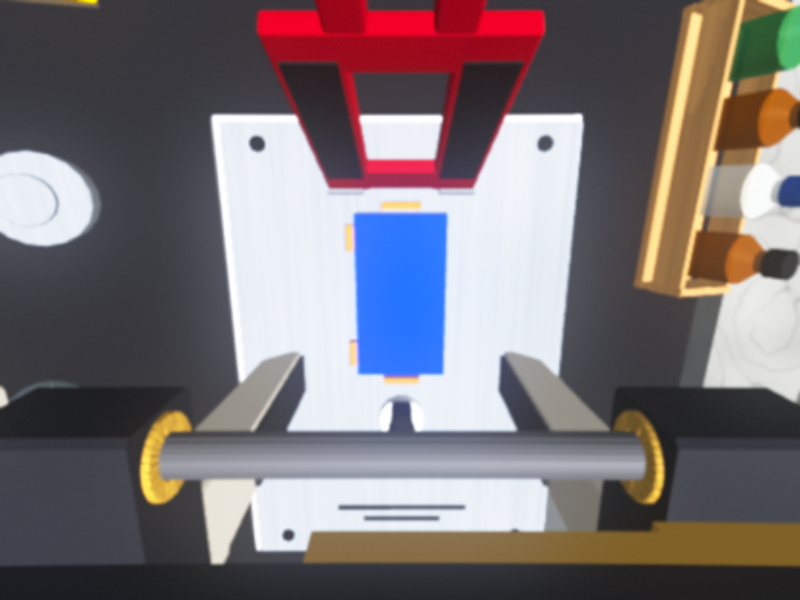

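The panel lies flat (plane z = 9.8 mm at its top, slope under 3 mrad), against the lower stops and between the end stops (blue at upscaled px x 355–447, y 213–375). Now I'll measure the frame angle from depth and swing the clamp.

Run:
```python
from h import *
def red(camn):
    p,d=arm.capture(camn); cam=arm.camera_model(camn); q=p.astype(int)
    m=((q[...,0]>80)&(q[...,0]>2.5*q[...,1])&(q[...,0]>2.5*q[...,2])&(d>0)).astype(np.uint8); m=cv2.erode(m,np.ones((3,3)))
    Y,X=np.nonzero(m); K=np.array([[cam["fx"],0,cam["cx"]],[0,cam["fy"],cam["cy"]],[0,0,1]])
    u=cv2.undistortPoints(np.c_[X,Y].astype(float).reshape(-1,1,2),K,np.array(cam["D"],float))[:,0]
    Q=((np.c_[u,np.ones(len(u))]*d[Y,X][:,None]-cam["t"])@cam["R"]-D.o)@D.R
    r=np.hypot(Q[:,1]-73,Q[:,2]-15); k=(r>90)&(r<215)&(abs(Q[:,0])<50)
    return Q[k],np.arctan2(Q[k,2]-15,73-Q[k,1]),r[k]
for cn in("wrist","scene"):
    Q,a,r=red(cn); print(cn,len(a),np.percentile(a,[5,25,50,75,95]).round(3),np.percentile(r,[50,99]).round(), "x tongue",np.percentile(Q[r>150,0],[3,97]).round(1) if (r>150).sum()>20 else None)
for a in np.linspace(2.0,0,6):
    g=D.p([0,73-198*np.cos(a),15+198*np.sin(a)+8]); q=arm.solve_ik(tcp(g,Rn),Rn); print(round(a,2),None if q is None else np.round(q,2))
print(arm.sense()["time_s"])
```

```text
wrist 6526 [1.886 1.89  1.893 1.898 1.932] [136. 150.] x tongue [-20.4  22. ]
scene 333 [1.928 1.946 1.956 1.968 1.978] [148. 211.] x tongue [-13.4  24.1]
2.0 [ 0.27 -0.4   1.96 -0.1   1.16  0.24]
1.6 [ 0.08 -0.49  1.99 -0.01  1.2   0.03]
1.2 [-0.12 -0.48  2.01  0.08  1.18 -0.19]
0.8 [-0.27 -0.38  2.01  0.15  1.11 -0.36]
0.4 [-0.35 -0.22  1.99  0.2   0.98 -0.48]
0.0 [-0.35 -0.04  1.96  0.23  0.83 -0.52]
13.4917
```

Run:
```python
from h import *
a0=1.925
def g(a,h=8,r=198): return tcp(D.p([0,73-r*np.cos(a),15+r*np.sin(a)+h]),Rn)
arm.grip(93)
arm.goto(g(a0,75),Rn)
print(arm.servo_line(g(a0),velocity=100,force_limit=8))
arm.grip(40); st=arm.sense(); print(st["grip_width"],st["grasp_force"])
if abs(st["grip_width"]-48)<3:
    for a in np.linspace(a0,0.06,13)[1:]:
        arm.servo_line(g(a),velocity=110)
    f=np.array(arm.sense()["wrist_force"]); print("f",D.R.T@f)
    print(arm.servo_line(g(-0.01),velocity=25,force_limit=15)); st=arm.sense()
    print("grasp deck",D.inv(np.array(st["tcp_pos"])+167*Rn[:,2]),D.R.T@np.array(st["wrist_force"]),st["grip_width"],st["time_s"])
```

```text
False
47.78293693856144 30.00079572200775
f [ -4.09278578 -11.70633551  -0.86453748]
False
grasp deck [ 3.23235823e-02 -1.26411031e+02  2.08197163e+01] [ -3.26928455 -12.57585007  -0.2126518 ] 47.811147625722434 22.275
```

Run:
```python
from h import *
tip=lambda z:tcp(D.p([0,-128,z]),Rn,186)
arm.grip(75)
p=arm.sense()["tcp_pos"]; arm.servo_line(np.array(p)+45*D.R[:,2],velocity=120)
arm.grip(0)
arm.servo_line(tip(32),velocity=120)
print(arm.servo_line(tip(13),velocity=20,force_limit=15)); st=arm.sense()
print("tip z",D.inv(np.array(st["tcp_pos"])+186*Rn[:,2]),D.R.T@np.array(st["wrist_force"]))
arm.servo_line(tip(70),velocity=120); arm.servo_line(tip(165),velocity=250)
p,d=arm.capture("scene"); cv2.imwrite("pics/s5.png",cv2.resize(p[90:330,130:400,::-1],(800,600)))
p,d=arm.capture("wrist"); cam=arm.camera_model("wrist"); q=p.astype(int); cv2.imwrite("pics/w5.png",p[:,:,::-1])
m=((q[...,0]>80)&(q[...,0]>2.5*q[...,1])&(q[...,0]>2.5*q[...,2])&(d>0)).astype(np.uint8); m=cv2.erode(m,np.ones((5,5)))
Y,X=np.nonzero(m); K=np.array([[cam["fx"],0,cam["cx"]],[0,cam["fy"],cam["cy"]],[0,0,1]])
u=cv2.undistortPoints(np.c_[X,Y].astype(float).reshape(-1,1,2),K,np.array(cam["D"],float))[:,0]
Q=((np.c_[u,np.ones(len(u))]*d[Y,X][:,None]-cam["t"])@cam["R"]-D.o)@D.R
k=(abs(Q[:,2]-19)<15); Q=Q[k]; f=np.polyfit(-Q[:,1],Q[:,2],1); print(len(Q),"slope",f[0],"z at hinge",np.polyval(f,-73), Q[:,1].min())
print(arm.sense()["time_s"])
```

```text
True
tip z [   0.42166693 -128.12791997   19.22258667] [-2.72340056  1.60068941 12.98970835]
3374 slope -0.0019829612670840898 z at hinge 19.6945927881792 -132.99750806858415
26.85
```

View pics/s5.png

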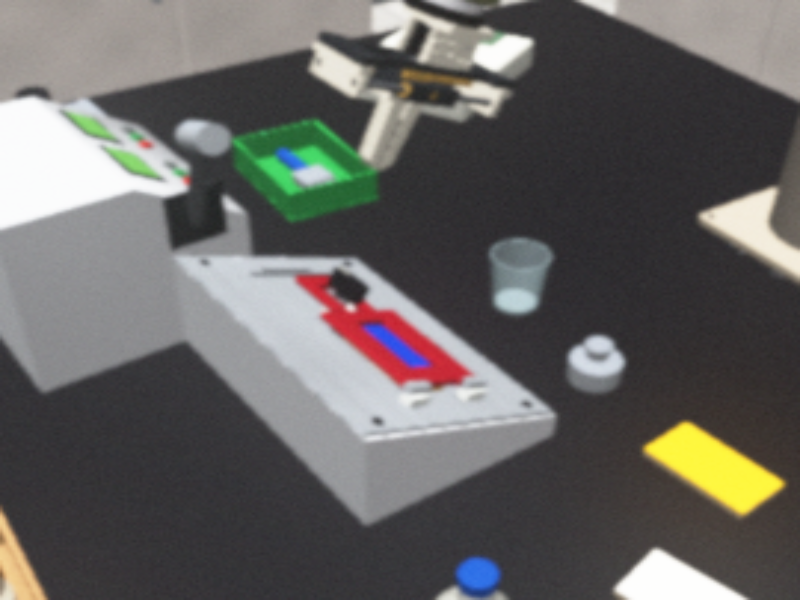

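View pics/w5.png

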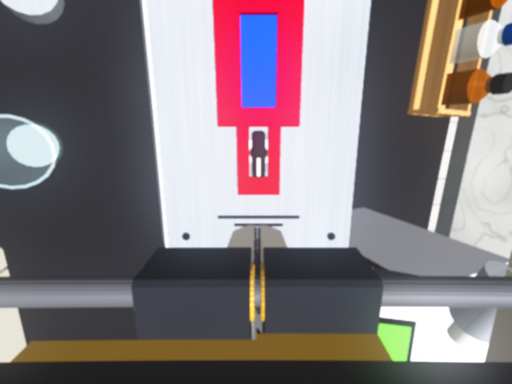

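The frame lies fully down: tongue top at z = 19.2 mm, plane slope 0.002. The knob bar is along the slot at px (258,153), and the bystanders are in place. Now the knob.

Run:
```python
from h import *
kp=lambda z,R:tcp(D.p([0,-89.5,z]),R)
def Rk(t): return tool(np.cos(t)*D.R[:,0]-np.sin(t)*D.R[:,1],-D.R[:,2])
arm.grip(50)
arm.goto(kp(90,Rn),Rn)
print(arm.servo_line(kp(43.5,Rn),velocity=70,force_limit=8))
arm.grip(5); st=arm.sense(); print(st["grip_width"],st["grasp_force"])
if abs(st["grip_width"]-14)<3:
    for t in np.linspace(0,np.radians(88),7)[1:]:
        arm.goto(kp(43.5,Rk(t)),Rk(t))
    st=arm.sense(); print(st["moment"],D.R.T@np.array(st["wrist_force"]),np.round(st["joints"],2))
    arm.grip(50); R=Rk(np.radians(88))
    arm.servo_line(kp(90,R),velocity=120); arm.servo_line(kp(200,R),velocity=250)
    p=np.array(arm.sense()["tcp_pos"]); arm.servo_line(p+[-60,0,40],velocity=250)
p,d=arm.capture("wrist"); cv2.imwrite("pics/w6.png",p[:,:,::-1]); print(arm.sense()["time_s"])
p,d=arm.capture("scene"); cv2.imwrite("pics/s6.png",cv2.resize(p[90:330,130:400,::-1],(800,600)))
```

```text
False
13.99344713087973 30.00083863735199
[0.54768809 0.92350614 0.19983736] [-3.28750922  3.45279132  4.98879961] [-0.29 -0.11  1.99  0.19  0.86  1.1 ]
34.25
```

View pics/s6.png

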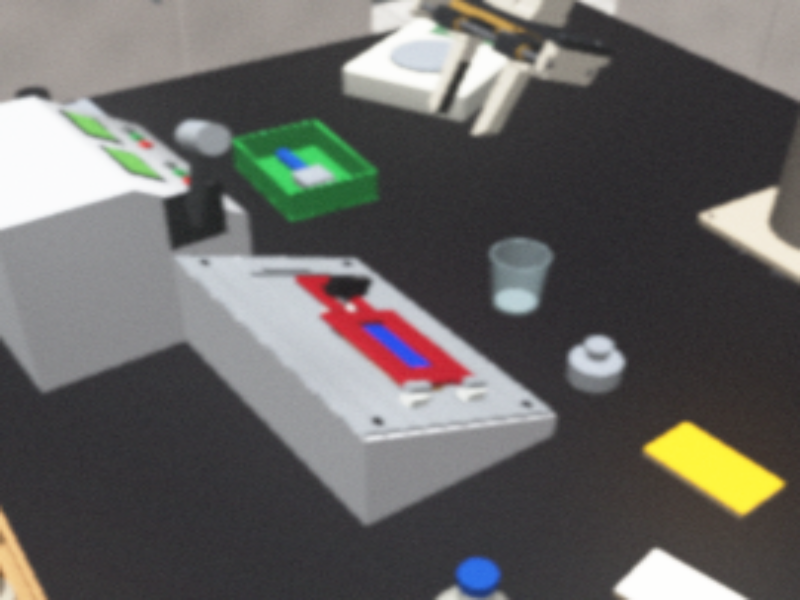

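View pics/w6.png

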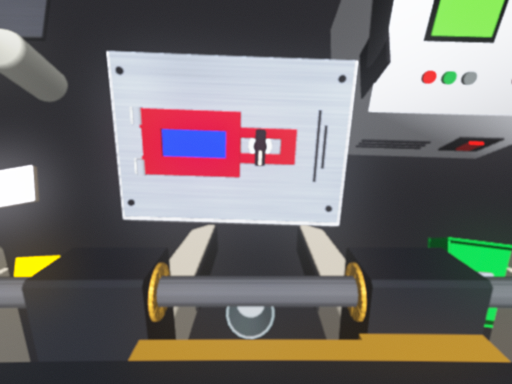

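The wrist picture shows the knob bar at px (260,147) square across the slot, so it is locked. The frame is down on the blue panel, and the robot is clear.

```bash
python3 -c "
from plant import arm
print(arm.finish_job())"
```

```text
the job is handed in; nothing more can be done
None
```

The job is handed in at about 34 s of the 61 s allowed: the blue panel lies flat in the nest, the clamp frame is fully down on it, and the knob is locked across the slot; the judge's verdict was not shown.

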